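# Box up the terminal blocks and clamp the lid

### The arm

A 6-joint arm with a two-finger parallel gripper is mounted at the origin on the work surface. World frame = base frame: x ahead of the robot, y to its left, z up, the work surface at z = 0. Lengths are in mm, angles in degrees, forces in N, time in s.
With the tool pointing down it reaches from about 350 to 850 mm from the base axis. Payload 8.1 kg.
Tool frame: the origin (TCP) lies midway between the tips of the shut fingers; the grasp point (between the pads) lies 19 mm behind it (r.pinch_z is the distance from the TCP to the grasp point, in mm); z points along the fingers, y is the line along which they close (so a half turn about z gives the same grasp; the last joint's range is limited). The gripper opens to 85 mm and grips with 20 to 120 N. Pads are 22 mm wide; open, the fingers measure 114 mm over their backs; the gripper's body (76 mm by 85 mm) begins 54 mm behind the grasp point. The pads swing forward as they close: fully open they stand 13 mm farther back than shut.
Start: joints at [66.727, 7.471, 85.268, -0, 87.261, -4.893], TCP at [189.174, 569.402, 231.292] pointing down, gripper open.
Joint ranges: [-169.43, 169.43], [-51.17, 129.36], [1.28, 143.12], [-76.62, 256.62], [0, 156.53], [-152.29, 152.29]. Speed limits (degrees/s): [136.94, 136.94, 159.86, 180, 180, 180].

### API

Orientations are given as [roll, pitch, yaw] about the fixed x, y, z axes, in that order (R = Rz(yaw) Ry(pitch) Rx(roll)).
In Python, from bench import r gives the robot as it stands.
- The arm moves only by the shell command python3 -m jog 'ROWS' [OPENING] [FORCE]. ROWS is JSON, one flat list of numbers, 6 for each row, row after row: the shift along the tool's x, y, z in m, then the turn, a rotation vector about the tool's x, y, z in rad. A call has 1 to 8 rows; each row is the pose to reach, as a shift and turn from the pose commanded when the call began, along the tool's axes at that moment; what a row does not reach only later rows make up. A row lasts 1/8 s, in which the tool goes at most 62.5 mm and 10.7 degrees, less where a joint would pass 70% of its speed; a pose out of reach is approached as far as the arm can. A call with a gripper value outside its range is refused whole. OPENING is the opening, from -1 (shut) to 1 (fully open), set as the call begins (- or left out, the last holds). The fingers move at their own pace and stop on an object; FORCE is the grip in N (left out, the last holds). Time passes only in rows, so rows that repeat a pose let the fingers close. It gives the time, the measured TCP pose, the force, the opening and the grip force at its end, in the units of the state.
- r.sense(): the state, without advancing time (a new reading comes with each control period).
- r.snapshot(name): name is "scene" or "top"; returns a dict with "pixels" (400x640x3 uint8, red, green, blue), "range_z" (400x640 float32, mm along the optical axis (not along the pixel's ray), 0 where there is no reading), "K" (3x3 intrinsics, pixels), "rvec" (rotation vector, rad) and "tvec" (3), from world to camera coordinates, as OpenCV has them. Camera axes: x right, y down, z forward; pixel columns grow to the right and rows downward; lengths in mm; the calibration is good to about 2 mm. A picture is of the moment at which its call begins.
- r.hand_in(): hands the job in; it is judged then, once.
Trained networks look in a picture, given as the dict that the camera call returned (one of the last four; its "shot" number tells which), for a name from the list of things; names that differ only in an ending like _2 or _b are one class to them, and where a whole thing is asked for, a point or a joint stands for the part that bears it (a point fixed in the world has none). Each returns a list of dicts, best first, with "score" (0 to 1); they miss things now and then, are a little off and sometimes report something else, mostly with a low value. They report only what shows in the picture. A call takes as long as a camera call. They do not tell look-alikes from the thing itself.
- r.look_for(picture, target): "bbox" ([left, top, right, bottom] in pixels, round what is visible of it).
- r.outline_of(picture, target): "region" (400x640 bool, what is visible of it) and "bbox" ([left, top, right, bottom] in pixels, round what is visible of it).
The state is a dict: "time": time; "joint_pos": joint angles; "qd": joint speeds; "joint_efforts": joint torques, N m; "tool_pos": TCP position; "tcp_rot": TCP orientation; "ft_force": force on the tool from outside, world axes, zero at the start; "wrist_torque": the same for the moment, N m; "finger_gap": finger opening in mm; "grip_force": force on a finger pad.
Only numpy, scipy, OpenCV 4.12 (cv2) and the standard library are available. Lean on these libraries where they do the work, as an engineer would, in place of code of your own. Each camera call takes 0.05 s, during which the arm holds its last target. There are 200 camera calls.

### The job

Pick up the scoop tray by its leaning handle, tip all five porcelain terminal blocks out of it into the open steel box, and set the empty tray back flat on its rubber mat. Then shut the box's lid completely and, after that, swing the clamp arm fully down onto the lid. Leave the other things on the bench where they are.

Things in the scene. Friction and masses are not known exactly. Their poses are not given: they have to be found in the camera images.
- keep_box: Open-topped grey steel box bolted to the bench, outer 130 (its x) x 180 (its y) x 75 high, walls and floor 4 thick. Origin: centre of its underside. The lid is hinged along its +x rim (far from the robot, yaw within 0.2), the clamp post stands at the middle of its -x side, 83 from the origin.
- lid (a joint): Hinge of the lid, rad: 0 = shut flat on the rim, about 1.7 = standing open beyond the far rim. Turns about the box's y axis through point lid_hinge. Stiff: the lid stays where it is left. The lid is a flat plate 140 long (hinge to free edge) x 180 x 6 thick.
- lid_hinge (a point): Middle of the lid's hinge line: in the box frame (65, 0, 75.5) mm. Its axes turn with the lid: x points from the free edge to the hinge, z is the lid's outer face normal.
- lid_edge (a point): Middle of the lid's free edge, on its outer face: 140 from the hinge line.
- clamp (a joint): Hinge of the clamp arm, rad: 0 = fully down, level, its rubber foot on the shut lid; about 1.8 = standing up, leaning a little away from the box. Stays where it is left (about 2 N at the ball moves it). Arm: steel bar 14 wide, 10 thick, with a black ball of 26 diameter at its end.
- clamp_pivot (a point): Axis of the clamp arm: in the box frame (-83, 0, 98) mm. Turns with the arm: x points along the arm to the ball, z is the side away from the lid.
- clamp_ball (a point): Centre of the clamp's ball, 98 from the pivot; 98 mm above the bench when the clamp is down.
- mat: Black rubber mat on the bench, 220 (x) x 170 (y) x 3 thick: the tray's place. Origin: centre of its underside.
- scoop: Aluminium scoop tray, 150 (its x) x 110 (its y), floor and walls 3 thick, side walls 30 high, back wall (-x end) 36 high, open at the +x end. Weighs 0.2 kg, origin at the centre of its underside. A black flat handle (10 thick, 50 wide along y, 58 long) stands on the back wall and leans outward 15 degrees from the tray's z towards its -x.
- scoop_grip (a point): Grip point in the middle of the tray's leaning handle, in the tray frame (-83, 0, 64) mm, 35 along the handle from its foot; axes parallel to the tray's. The handle runs along (-0.259, 0, 0.966) of the tray frame.
- scoop_lip (a point): Middle of the tray's open front edge, on its floor: in the tray frame (75, 0, 3) mm.
- block0: White porcelain terminal block with two brass screws, 30 x 20 x 18 high, 30 g; one of five standing in the tray. Origin: centre of its underside.
- block1: White porcelain terminal block with two brass screws, 30 x 20 x 18 high, 30 g; one of five standing in the tray. Origin: centre of its underside.
- block2: White porcelain terminal block with two brass screws, 30 x 20 x 18 high, 30 g; one of five standing in the tray. Origin: centre of its underside.
- block3: White porcelain terminal block with two brass screws, 30 x 20 x 18 high, 30 g; one of five standing in the tray. Origin: centre of its underside.
- block4: White porcelain terminal block with two brass screws, 30 x 20 x 18 high, 30 g; one of five standing in the tray. Origin: centre of its underside.
- screwdriver: Bystander: screwdriver lying flat, 190 long, up to about 30 thick (mm). Origin: the middle of its length, at its underside.
- pliers: Bystander: pliers lying flat, about 150 long, 16 high (mm). Origin: the pivot, at the underside.
- phone: Bystander: telephone lying flat, 150 x 72 x 9 (mm). Origin: centre of its underside.
- tape: Bystander: empty tape core, ring 84 across and 22 high (mm). Origin: centre of its underside.
- tin: Bystander: closed round tin, 64 across, 90 high (mm). Origin: centre of its underside.
- stock_bin: Bystander: open grey plastic bin without a lid, 120 x 150 x 60 high (mm). Origin: centre of its underside.
Mind the look-alikes: they are no part of the job. Leave any pink or red look-alike of the scoop alone.

How it is judged:
By the outcome, as a careful person would: the job done as asked, in the order asked, and still so for the second after the job is handed in, with the robot touching nothing.
It also fails if it takes over 72 s, if anything falls off the work surface, if the arm or the gripper's body presses on something with over 40 N, if the wrist force passes 120 N, or if a joint passes its speed limit or range.

## Working session

There is one attempt and no reset: what is moved stays moved. The work goes in short steps, Python scripts to look and compute and a shell command to move; the robot and the scene stay as the last step left them, time stands still between calls to the robot, and variables do not carry over. Pictures are saved under pics/ and viewed, at most 10 in all, crops included, and the job is handed in when it is done.

```bash
ls; mkdir -p pics; cat > h.py <<'E'
import numpy as np, cv2
from bench import r
from scipy.spatial.transform import Rotation as Ro
def cloud(p):
    K=p["K"];R=cv2.Rodrigues(np.array(p["rvec"],float))[0];t=np.array(p["tvec"],float).ravel()
    v,u=np.mgrid[0:400,0:640];z=p["range_z"].astype(float)
    c=np.stack([(u-K[0,2])/K[0,0]*z,(v-K[1,2])/K[1,1]*z,z],-1)
    w=(c-t)@R
    w[z==0]=np.nan
    return w
def save(p,n): cv2.imwrite("pics/"+n,cv2.cvtColor(p["pixels"],cv2.COLOR_RGB2BGR))
E
python3 - <<'E'
from h import *
import pickle
for n in("scene","top"):
    p=r.snapshot(n);save(p,n+"0.png");w=cloud(p);
    R=cv2.Rodrigues(np.array(p["rvec"]))[0];print(n,-R.T@np.array(p["tvec"]).ravel(), R[2])
    for t in("keep_box","lid","clamp","mat","scoop","block0","stock_bin"):
        for d in r.outline_of(p,t)[:6]:
            q=w[d["region"]];q=q[~np.isnan(q[:,0])]
            print(t,round(d["score"],2),np.round(d["bbox"]),len(q),np.round(np.percentile(q,[2,50,98],axis=0)).tolist() if len(q) else '')
    np.save(n+"0.npy",w);pickle.dump(p,open(n+"0.pkl","wb"))
E
```

```text
pics
scene [ 954.63507794 -503.59386396  883.05836423] [-0.40753086  0.4918783  -0.76939869]
keep_box 0.79 [331. 125. 422. 221.] 3816 [[501.0, 88.0, 3.0], [586.0, 176.0, 56.0], [679.0, 272.0, 215.0]]
lid 0.69 [368. 137. 425. 205.] 1044 [[610.0, 87.0, 6.0], [671.0, 166.0, 156.0], [682.0, 265.0, 217.0]]
lid 0.24 [270. 266. 282. 279.] 114 [[583.0, -221.0, 8.0], [598.0, -214.0, 25.0], [612.0, -202.0, 29.0]]
clamp 0.71 [348. 126. 356. 154.] 195 [[497.0, 174.0, 114.0], [509.0, 181.0, 167.0], [521.0, 193.0, 210.0]]
mat 0.96 [230. 230. 332. 318.] 1942 [[480.0, -275.0, 1.0], [604.0, -232.0, 4.0], [695.0, -98.0, 8.0]]
mat 0.75 [260. 178. 292. 205.] 417 [[337.0, -43.0, -0.0], [387.0, -1.0, 17.0], [428.0, 38.0, 25.0]]
mat 0.55 [260. 263. 269. 274.] 113 [[546.0, -233.0, 11.0], [563.0, -225.0, 25.0], [574.0, -215.0, 28.0]]
scoop 0.94 [273. 113. 332. 168.] 1566 [[229.0, 129.0, 1.0], [293.0, 196.0, 7.0], [386.0, 248.0, 83.0]]
scoop 0.8 [184. 336. 259. 399.] 3063 [[601.0, -511.0, 1.0], [664.0, -455.0, 4.0], [750.0, -406.0, 32.0]]
scoop 0.78 [178. 194. 238. 255.] 1937 [[266.0, -303.0, 1.0], [332.0, -2
[... 1331 characters left out ...]
4.0, -275.0, -1.0], [543.0, -168.0, 3.0], [693.0, -101.0, 8.0]]
scoop 0.95 [232. 256. 271. 322.] 2155 [[226.0, 131.0, -1.0], [302.0, 190.0, 4.0], [387.0, 243.0, 85.0]]
scoop 0.77 [440. 134. 484. 198.] 2022 [[603.0, -530.0, -1.0], [687.0, -475.0, 4.0], [760.0, -403.0, 84.0]]
scoop 0.59 [352. 168. 395. 218.] 1492 [[513.0, -251.0, 1.0], [601.0, -196.0, 7.0], [673.0, -130.0, 89.0]]
block0 0.56 [365. 203. 374. 212.] 74 [[534.0, -183.0, 5.0], [548.0, -171.0, 24.0], [564.0, -159.0, 28.0]]
stock_bin 0.78 [141. 187. 199. 233.] 2227 [[484.0, 362.0, -0.0], [544.0, 448.0, 5.0], [600.0, 514.0, 61.0]]
stock_bin 0.28 [278. 119. 302. 147.] 474 [[743.0, 54.0, -0.0], [765.0, 82.0, 88.0], [830.0, 112.0, 94.0]]
```

```bash
sleep 1; python3 -m jog --help 2>&1 | head -5
```

```text
invalid input: not JSON, or not a number
```

View pics/scene0.png

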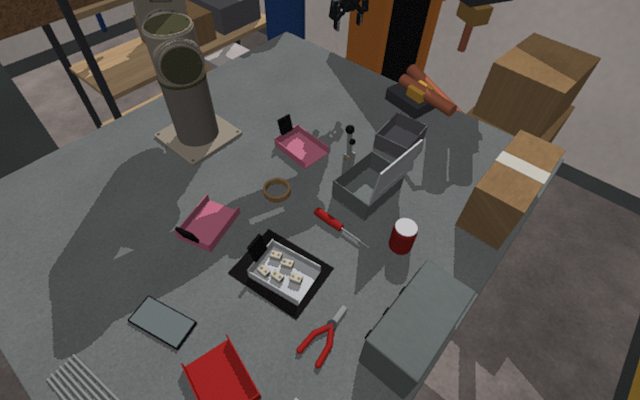

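View pics/top0.png

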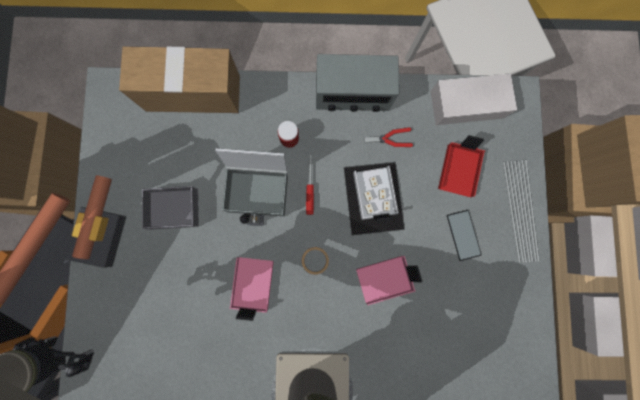

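The real tray (white blocks) lies on the black mat, near (285,270) in the scene picture and (375,193) in the top one. The box is at (370,180) in the scene picture and (255,190) in the top one, with its lid open on the far side. The pink and red trays are look-alikes.

```bash
python3 - <<'E'
from h import *
for n in("scene","top"):
    w=np.load(n+"0.npy");q=w[~np.isnan(w[...,0])]
    def box(c,z0,z1,rad=130):
        m=(np.hypot(q[:,0]-c[0],q[:,1]-c[1])<rad)&(q[:,2]>z0)&(q[:,2]<z1);return q[m]
    def rep(t,a):
        if len(a)<5: print(t,len(a));return
        rc=cv2.minAreaRect(a[:,:2].astype(np.float32));print(n,t,len(a),np.round(a.mean(0)),'rect',np.round(rc[0],1),np.round(rc[1],1),round(rc[2],1))
    s=(595,-190)
    rep('handle>45',box(s,45,110)); rep('handle top',box(s,75,110))
    for a,b in((40,50),(50,60),(60,70),(70,80),(80,95)): rep(f'h{a}',box(s,a,b))
    rep('walls',box(s,24.,36,110)); rep('tray',box(s,14,36,110)); rep('mat',box(s,1.5,5,150))
    b=(590,178)
    rep('rim',box(b,70,78,120)); rep('clamp',box((505,180),110,240,40)); rep('lid',box((670,175),85,240,110))
    l=box((670,175),85,240,110); print('lid fit x=a+by+cz',np.linalg.lstsq(np.c_[np.ones(len(l)),l[:,1]-175,l[:,2]-75],l[:,0],rcond=None)[0])
    c=box((505,180),110,240,40);
    for z in range(100,240,10):
        a=c[(c[:,2]>=z)&(c[:,2]<z+10)]; 
        if len(a): print(z,len(a),np.round(a.mean(0)))
    m=box((590,178),20,80,140); m=m[m[:,0]<535]
    print('lh', len(m)); 
E
```

```text
scene handle>45 292 [ 522. -205.   72.] rect [ 519.6 -203.1] [23.5 51.5] 11.4
scene handle top 136 [ 517. -205.   86.] rect [ 516.3 -204. ] [15.2 49.6] 8.6
scene h40 63 [ 529. -201.   44.] rect [ 527.6 -202.3] [ 12.1 104. ] 4.1
scene h50 49 [ 527. -203.   54.] rect [ 526.7 -202.6] [ 8.5 48.8] 7.2
scene h60 54 [ 525. -206.   65.] rect [ 524.2 -202.8] [ 6.8 49.8] 6.7
scene h70 52 [ 522. -205.   75.] rect [ 522.5 -203. ] [ 9.6 51.5] 3.7
scene h80 115 [ 517. -205.   88.] rect [ 516.3 -204. ] [15.2 49.6] 8.6
scene walls 677 [ 589. -192.   28.] rect [ 600.5 -188.8] [149. 112.] 9.9
scene tray 1071 [ 589. -192.   25.] rect [ 600.5 -188.8] [149.8 112. ] 9.9
scene mat 3413 [ 610. -201.    3.] rect [ 595.2 -189.6] [297.6 298. ] 21.4
scene rim 253 [563. 164.  74.] rect [581.6 180.9] [182.  165.2] 85.9
scene clamp 219 [508. 182. 165.] rect [507. 186.] [29.3 30.2] 84.7
scene lid 944 [672. 167. 162.] rect [672.6 167.2] [ 90.3 183.8] 21.3
lid fit x=a+by+cz [6.64125379e+02 6.17853348e-02 9.39318838e-02]
110 29 [511. 183. 113.]
120 16 [510. 184. 126.]
130 16 [509. 184. 135.]
140 11 [507. 182. 145.]
15
[... 669 characters left out ...]
top walls 303 [ 589. -194.   28.] rect [ 598.9 -191.5] [148.8 111.5] 9.9
top tray 538 [ 589. -194.   25.] rect [ 598.8 -191.5] [148.8 111.7] 9.8
top mat 2092 [ 587. -187.    3.] rect [ 594.5 -190.9] [295.7 294.4] 0.6
top rim 247 [583. 181.  75.] rect [578.7 179.7] [179.8 160.1] 86.5
top clamp 109 [504. 182. 187.] rect [503.6 183.6] [24.2 31. ] 76.1
top lid 1107 [667. 174. 161.] rect [684.2 178.4] [102.3 175.4] 13.7
lid fit x=a+by+cz [6.56771634e+02 5.73093393e-02 1.21794085e-01]
110 8 [507. 175. 113.]
120 1 [503. 178. 128.]
130 2 [507. 177. 134.]
140 3 [505. 178. 145.]
150 1 [520. 187. 159.]
160 16 [515. 181. 165.]
190 13 [498. 180. 197.]
200 64 [501. 184. 205.]
210 1 [498. 183. 210.]
lh 191
```

```bash
python3 - <<'E'
from h import *
from scipy.optimize import least_squares
for n in("scene","top"):
    w=np.load(n+"0.npy");q=w[~np.isnan(w[...,0])]
    m=(abs(q[:,0]-590)<110)&(abs(q[:,1]-178)<110)&(q[:,2]>70)&(q[:,2]<79)&~((abs(q[:,1]-182)<28)&(q[:,0]<540))
    a=q[m]
    # rectangular rim midline 126x176
    def sd(p):
        c,s=np.cos(p[2]),np.sin(p[2]);d=a[:,:2]-p[:2];x=abs(d[:,0]*c+d[:,1]*s)-63;y=abs(-d[:,0]*s+d[:,1]*c)-88
        return np.where((x>0)&(y>0),np.hypot(x,y),np.where((x>0)|(y>0),np.maximum(x,y),-np.minimum(-x,-y)))
    f=least_squares(sd,[592,178,-.06],loss='soft_l1',f_scale=2);print(n,len(a),f.x[:2],np.degrees(f.x[2]),np.median(abs(sd(f.x))))
    b=q[(abs(q[:,0]-503)<30)&(abs(q[:,1]-182)<25)&(q[:,2]>180)]
    f=least_squares(lambda p:np.linalg.norm(b-p,axis=1)-13,[503,182,193],loss='soft_l1',f_scale=2);print('ball',f.x,len(b))
    l=q[(abs(q[:,0]-672)<40)&(abs(q[:,1]-175)<75)&(q[:,2]>90)&(q[:,2]<212)]
    f=least_squares(lambda p:l[:,0]-(p[0]+p[1]*(l[:,1]-175)+p[2]*(l[:,2]-75.5)),[660,.06,.1],loss='soft_l1',f_scale=2);print('lid',f.x)
    # scoop walls yaw fit
    m=(abs(q[:,0]-600)<110)&(abs(q[:,1]+190)<80)&(q[:,2]>29)&(q[:,2]<37);print('wallz',m.sum())
    m=(np.hypot(q[:,0]-595,q[:,1]+190)<140)&(q[:,2]>-3)&(q[:,2]<6)
    p=q[m];print('mat z',np.median(p[:,2]))
s=r.sense();print({k:np.round(s[k],2).tolist() for k in("time","tool_pos","tcp_rot","finger_gap","joint_pos")});print(np.round(Ro.from_euler('xyz',s["tcp_rot"],degrees=True).as_matrix(),2))
E
```

```text
scene 223 [593.76804479 180.22238672] -3.272270919595175 1.0258154546619238
ball [501.31645297 186.39803238 196.90364959] 76
lid [6.63476981e+02 5.91676398e-02 1.06703859e-01]
wallz 244
mat z 2.2702150073614558
top 257 [591.54024569 178.70451594] -3.5053893552715087 1.2349264537468372
ball [500.99834571 184.92351174 195.61469825] 78
lid [6.56890694e+02 6.09332849e-02 1.16168821e-01]
wallz 114
mat z 1.667228720231366
{'time': 0.8, 'tool_pos': [189.19, 569.42, 231.31], 'tcp_rot': [180.0, 0.0, 161.62], 'finger_gap': 85.58, 'joint_pos': [66.73, 7.47, 85.26, -0.0, 87.26, -4.89]}
[[-0.95  0.32  0.  ]
 [ 0.32  0.95  0.  ]
 [-0.    0.   -1.  ]]
```

```bash
cat >> h.py <<'E'
def cols(y,z):
    y=np.array(y,float);z=np.array(z,float);return np.stack([np.cross(y,z),y,z],1)
def Rz(d): return Ro.from_euler('z',d,degrees=True).as_matrix()
def Ry(d): return Ro.from_euler('y',d,degrees=True).as_matrix()
c,s_=np.cos(np.radians(15)),np.sin(np.radians(15))
G=cols([c,0,s_],[s_,0,-c])          # tool in tray frame
GP=np.array([-83,0,64.])
def trayR(yaw,tip): return Rz(yaw)@Ry(tip)
def tool_for_tray(yaw,tip,ref,world):
    """tray point ref (tray frame) at world; returns TCP pos, R"""
    T=trayR(yaw,tip);R=T@G;p=np.array(world)+T@(GP-np.array(ref))
    return p+19*R[:,2],R
def rel(p,R):
    s=r.sense();R0=Ro.from_euler('xyz',s["tcp_rot"],degrees=True).as_matrix()
    print('from',np.round(s["tool_pos"],1),'to',np.round(p,1),'shift',np.round(R0.T@(np.array(p)-s["tool_pos"])/1000,4).tolist(),'rot',np.round(Ro.from_matrix(R0.T@R).as_rotvec(),4).tolist())
def st():
    s=r.sense();print({k:np.round(s[k],1).tolist() for k in("time","tool_pos","tcp_rot","finger_gap","grip_force","ft_force","joint_pos")})
DOWN=lambda d: cols([np.cos(np.radians(d)),np.sin(np.radians(d)),0],[0,0,-1])
E
python3 - <<'E'
from h import *
p,R=tool_for_tray(9.9,0,[0,0,0],[600,-190,3])
print(p);rel(p-90*R[:,2],R)
E
```

```text
[ 523.08026198 -203.42464334   48.6474093 ]
from [189.2 569.4 231.3] to [ 500.1 -207.4  135.6] shift [-0.5401, -0.6392, 0.0957] rot [-0.2359, -0.141, 1.0708]
```

```bash
python3 -m jog '[-0.54,-0.639,0.095,-0.236,-0.141,1.071,-0.54,-0.639,0.095,-0.236,-0.141,1.071,-0.54,-0.639,0.095,-0.236,-0.141,1.071,-0.54,-0.639,0.095,-0.236,-0.141,1.071,-0.54,-0.639,0.095,-0.236,-0.141,1.071,-0.54,-0.639,0.095,-0.236,-0.141,1.071,-0.54,-0.639,0.095,-0.236,-0.141,1.071,-0.54,-0.639,0.095,-0.236,-0.141,1.071]' 1 60; python3 - <<'E'
from h import *
st()
p,R=tool_for_tray(9.9,0,[0,0,0],[600,-190,3]);rel(p-90*R[:,2],R)
E
```

```text
time: 1.8
tool_pos: [374.2, 107.2, 175.4]
tcp_rot: [164.8, 0.0, 100.0]
ft_force: [0.4, -1.0, -0.2]
finger_gap: 85.3
grip_force: 0.0
{'time': 1.8, 'tool_pos': [374.2, 107.2, 175.4], 'tcp_rot': [164.8, 0.0, 100.0], 'finger_gap': 85.3, 'grip_force': 0.0, 'ft_force': [0.4, -1.0, -0.2], 'joint_pos': [7.9, -45.8, 134.4, 0.5, 76.3, -2.1]}
from [374.2 107.2 175.4] to [ 500.1 -207.4  135.6] shift [-0.3317, 0.0568, 0.0567] rot [0.0029, -0.0002, 0.0009]
```

```bash
python3 -m jog '[-0.332,0.057,0.057,0.003,0,0,-0.332,0.057,0.057,0.003,0,0,-0.332,0.057,0.057,0.003,0,0,-0.332,0.057,0.057,0.003,0,0,-0.332,0.057,0.057,0.003,0,0,-0.332,0.057,0.057,0.003,0,0,-0.332,0.057,0.057,0.003,0,0]'; python3 - <<'E'
from h import *
st()
p,R=tool_for_tray(9.9,0,[0,0,0],[600,-190,3]);rel(p-90*R[:,2],R);rel(p,R)
E
```

```text
time: 2.68
tool_pos: [499.4, -208.2, 134.1]
tcp_rot: [165.2, -0.0, 99.7]
ft_force: [0.1, 0.6, -0.8]
finger_gap: 85.2
grip_force: 0.0
{'time': 2.7, 'tool_pos': [499.4, -208.2, 134.1], 'tcp_rot': [165.2, -0.0, 99.7], 'finger_gap': 85.2, 'grip_force': 0.0, 'ft_force': [0.1, 0.6, -0.8], 'joint_pos': [-35.1, -9.2, 113.4, 11.4, 65.6, -48.6]}
from [ 499.4 -208.2  134.1] to [ 500.1 -207.4  135.6] shift [0.0007, 0.0012, -0.0012] rot [-0.0038, 0.0001, -0.003]
from [ 499.4 -208.2  134.1] to [ 523.1 -203.4   48.6] shift [0.0007, 0.0015, 0.0888] rot [-0.0038, 0.0001, -0.003]
```

```bash
python3 -m jog '[0.001,0.001,0.03,0,0,0,0.001,0.001,0.06,0,0,0,0.001,0.001,0.08,0,0,0,0.001,0.001,0.089,0,0,0,0.001,0.001,0.089,0,0,0]' && python3 -m jog '[0,0,0,0,0,0,0,0,0,0,0,0,0,0,0,0,0,0,0,0,0,0,0,0,0,0,0,0,0,0,0,0,0,0,0,0]' -1 60;  python3 - <<'E'
from h import *
st()
p=r.snapshot("scene");save(p,"g1.png")
cv2.imwrite("pics/g1c.png",cv2.resize(cv2.imread("pics/g1.png")[180:340,160:400],None,fx=3,fy=3))
E
```

```text
time: 3.3
tool_pos: [522.4, -200.5, 48.8]
tcp_rot: [165.2, -0.0, 99.9]
ft_force: [0.2, -0.3, 0.4]
finger_gap: 85.3
grip_force: 0.0
time: 4.05
tool_pos: [522.7, -201.5, 49.0]
tcp_rot: [165.2, 0.0, 99.9]
ft_force: [-2.6, 0.0, 2.9]
finger_gap: 9.2
grip_force: 59.4
{'time': 4.0, 'tool_pos': [522.7, -201.5, 49.0], 'tcp_rot': [165.2, 0.0, 99.9], 'finger_gap': 9.2, 'grip_force': 59.4, 'ft_force': [-2.6, 0.0, 2.9], 'joint_pos': [-32.9, 0.3, 114.2, 12.2, 55.1, -48.9]}
```

View pics/g1c.png

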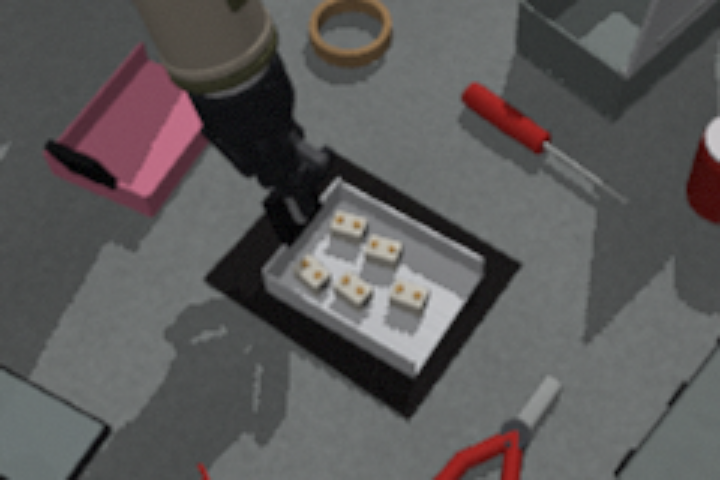

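```bash
python3 -m jog '[0,0.002,-0.008,0,0,0,0,0.006,-0.023,0,0,0,0,0.012,-0.045,0,0,0,0,0.018,-0.07,0,0,0,0,0.025,-0.095,0,0,0,0,0.031,-0.115,0,0,0,0,0.034,-0.125,0,0,0,0,0.034,-0.128,0,0,0]';  python3 - <<'E'
from h import *
st()
p,R=tool_for_tray(86.6,-8,[75,0,3],[594,45,130]);rel(p,R)
pic=r.snapshot("top");save(pic,"l1.png");w=cloud(pic);q=w[~np.isnan(w[...,0])]
E
```

```text
time: 5.1
tool_pos: [523.0, -201.4, 182.1]
tcp_rot: [165.1, 0.0, 99.9]
ft_force: [-0.4, -0.3, -3.7]
finger_gap: 9.2
grip_force: 58.6
{'time': 5.1, 'tool_pos': [523.0, -201.4, 182.1], 'tcp_rot': [165.1, 0.0, 99.9], 'finger_gap': 9.2, 'grip_force': 58.6, 'ft_force': [-0.4, -0.3, -3.7], 'joint_pos': [-32.9, -8.9, 108.0, 10.6, 70.2, -45.4]}
from [ 523.  -201.4  182.1] to [ 584.7 -112.3  150.9] shift [0.0772, 0.0656, 0.0496] rot [-0.1205, 0.4353, -1.267]
```

```bash
python3 -m jog '[0.0015,0.0013,0.001,-0.0024,0.0087,-0.0253,0.0046,0.004,0.003,-0.0072,0.0261,-0.076,0.0092,0.0079,0.006,-0.0144,0.0522,-0.152,0.0146,0.0125,0.0095,-0.0228,0.0827,-0.2407,0.0208,0.0178,0.0135,-0.0324,0.1175,-0.3421,0.027,0.0231,0.0175,-0.042,0.1523,-0.4435,0.0331,0.0284,0.0215,-0.0516,0.1871,-0.5448,0.0385,0.033,0.025,-0.06,0.2175,-0.6335]';  python3 - <<'E'
from h import *
st()
p,R=tool_for_tray(86.6,-8,[75,0,3],[594,45,130]);rel(p,R)
E
```

```text
time: 6.15
tool_pos: [553.6, -156.4, 164.2]
tcp_rot: [161.1, -1.5, 138.5]
ft_force: [0.4, -0.2, -4.7]
finger_gap: 9.3
grip_force: 58.6
{'time': 6.2, 'tool_pos': [553.6, -156.4, 164.2], 'tcp_rot': [161.1, -1.5, 138.5], 'finger_gap': 9.3, 'grip_force': 58.6, 'ft_force': [0.4, -0.2, -4.7], 'joint_pos': [-32.9, 2.1, 100.2, 19.4, 77.1, -85.4]}
from [ 553.6 -156.4  164.2] to [ 584.7 -112.3  150.9] shift [0.0056, 0.0464, 0.03] rot [-0.0597, 0.214, -0.6306]
```

```bash
python3 -m jog '[0.0005,0.0037,0.0024,-0.005,0.017,-0.05,0.0012,0.0102,0.0066,-0.013,0.047,-0.139,0.0021,0.0176,0.0114,-0.023,0.081,-0.239,0.003,0.0251,0.0162,-0.032,0.116,-0.34,0.0039,0.0325,0.021,-0.042,0.15,-0.441,0.0047,0.039,0.0252,-0.05,0.18,-0.529,0.0053,0.0441,0.0285,-0.057,0.203,-0.6,0.0056,0.0464,0.03,-0.06,0.214,-0.63]';  python3 - <<'E'
from h import *
st()
p,R=tool_for_tray(86.6,-8,[75,0,3],[591,143,110]);rel(p,R)
pic=r.snapshot("top");save(pic,"b1.png");cv2.imwrite("pics/b1c.png",cv2.resize(pic["pixels"][120:290,180:420,::-1],None,fx=3,fy=3))
w=cloud(pic);q=w[~np.isnan(w[...,0])]
m=(q[:,2]>140)&(q[:,2]<165)&(abs(q[:,0]-594)<75)&(q[:,1]>-110)&(q[:,1]<70);a=q[m];print(len(a),np.percentile(a,[1,99],axis=0))
E
```

```text
time: 7.15
tool_pos: [585.1, -112.5, 151.0]
tcp_rot: [157.0, -0.0, 176.4]
ft_force: [-1.0, 0.1, -4.1]
finger_gap: 9.4
grip_force: 58.6
{'time': 7.2, 'tool_pos': [585.1, -112.5, 151.0], 'tcp_rot': [157.0, -0.0, 176.4], 'finger_gap': 9.4, 'grip_force': 58.6, 'ft_force': [-1.0, 0.1, -4.1], 'joint_pos': [-28.5, 16.2, 86.9, 20.8, 87.2, -117.9]}
from [ 585.1 -112.5  151. ] to [581.7 -14.3 130.9] shift [0.0095, 0.0822, 0.0567] rot [0.0, 0.0009, -0.0027]
231 [[ 536.32772713 -109.77476022  140.04829199]
 [ 651.3188404    40.691293    160.73865505]]
```

View pics/b1c.png

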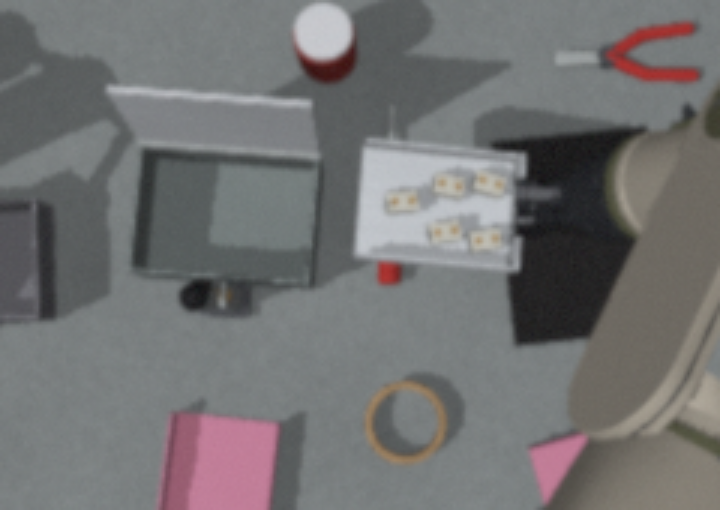

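```bash
python3 -m jog '[0.0006,0.005,0.0034,0,0,0,0.0017,0.0148,0.0102,0,0,0,0.0032,0.028,0.0193,0,0,0,0.005,0.0427,0.0295,0,0,0,0.0066,0.0575,0.0397,0,0,0,0.008,0.0699,0.0482,0,0,0,0.009,0.0781,0.0539,0,0,0,0.0095,0.0822,0.0567,0,0,-0.003]';  python3 - <<'E'
from h import *
st()
for i,t in enumerate([-4,2,8,14,20,25,29,32]):
    p,R=tool_for_tray(86.6,t,[75,0,3],[591,143,110-12*(i+1)/8]);rel(p,R)
E
```

```text
time: 8.2
tool_pos: [581.9, -13.9, 132.1]
tcp_rot: [157.0, 0.1, 176.5]
ft_force: [-0.0, 0.4, -4.3]
finger_gap: 9.3
grip_force: 58.6
{'time': 8.2, 'tool_pos': [581.9, -13.9, 132.1], 'tcp_rot': [157.0, 0.1, 176.5], 'finger_gap': 9.3, 'grip_force': 58.6, 'ft_force': [-0.0, 0.4, -4.3], 'joint_pos': [-20.2, 11.9, 94.1, 22.2, 81.6, -111.5]}
from [581.9 -13.9 132.1] to [581.8 -12.4 140.4] shift [0.0002, 0.0046, -0.007] rot [0.069, 0.0023, -0.0005]
from [581.9 -13.9 132.1] to [582.   -8.2 155. ] shift [0.0002, 0.0142, -0.0188] rot [0.1738, 0.0023, -0.0006]
from [581.9 -13.9 132.1] to [582.4  -2.4 169. ] shift [0.0002, 0.025, -0.0295] rot [0.2785, 0.0023, -0.0007]
from [581.9 -13.9 132.1] to [582.8   5.  182.4] shift [0.0001, 0.0371, -0.0389] rot [0.3832, 0.0022, -0.0008]
from [581.9 -13.9 132.1] to [583.3  14.  194.9] shift [0.0001, 0.0502, -0.047] rot [0.4879, 0.0022, -0.001]
from [581.9 -13.9 132.1] to [583.8  22.5 204.3] shift [0.0001, 0.0618, -0.0523] rot [0.5752, 0.0022, -0.0011]
from [581.9 -13.9 132.1] to [584.3  30.  211. ] shift [0.0001, 0.0713, -0.0555] rot [0.645, 0.0021, -0.0011]
from [581.9 -13.9 132.1] to [584.6  36.  215.3] shift [0.0001, 0.0785, -0.0571] rot [0.6974, 0.0021, -0.0012]
```

```bash
python3 -m jog '[0,0.0046,-0.007,0.069,0.002,0,0,0.0142,-0.0188,0.174,0.002,0,0,0.025,-0.0295,0.278,0.002,0,0,0.0371,-0.0389,0.383,0.002,0,0,0.0502,-0.047,0.488,0.002,0,0,0.0618,-0.0523,0.575,0.002,0,0,0.0713,-0.0555,0.645,0.002,0,0,0.0785,-0.0571,0.697,0.002,0]';  python3 - <<'E'
from h import *
st()
for i,t in enumerate([36,40,44,48,52,56,60,62]):
    p,R=tool_for_tray(86.6,t,[75,0,3],[591,143,98-4*(i+1)/8]);rel(p,R)
pic=r.snapshot("scene");save(pic,"t1.png");cv2.imwrite("pics/t1c.png",cv2.resize(pic["pixels"][80:260,220:460,::-1],None,fx=3,fy=3))
E
```

```text
time: 9.2
tool_pos: [585.1, 36.2, 215.9]
tcp_rot: [-163.0, 0.0, 176.5]
ft_force: [0.3, -0.1, -3.4]
finger_gap: 9.1
grip_force: 58.9
{'time': 9.2, 'tool_pos': [585.1, 36.2, 215.9], 'tcp_rot': [-163.0, 0.0, 176.5], 'finger_gap': 9.1, 'grip_force': 58.9, 'ft_force': [0.3, -0.1, -3.4], 'joint_pos': [8.7, 9.7, 86.2, -16.6, 88.0, -76.6]}
from [585.1  36.2 215.9] to [585.1  44.4 222. ] shift [0.0004, 0.006, -0.0082] rot [0.0694, 0.0, -0.0017]
from [585.1  36.2 215.9] to [585.7  53.3 228.1] shift [0.0004, 0.0128, -0.0167] rot [0.1392, -0.0, -0.0017]
from [585.1  36.2 215.9] to [586.2  62.6 233.5] shift [0.0004, 0.0202, -0.0246] rot [0.209, -0.0001, -0.0017]
from [585.1  36.2 215.9] to [586.8  72.4 238.3] shift [0.0005, 0.0281, -0.0321] rot [0.2788, -0.0001, -0.0017]
from [585.1  36.2 215.9] to [587.4  82.5 242.4] shift [0.0005, 0.0365, -0.0389] rot [0.3486, -0.0002, -0.0017]
from [585.1  36.2 215.9] to [588.   92.8 245.8] shift [0.0005, 0.0455, -0.0452] rot [0.4185, -0.0003, -0.0017]
from [585.1  36.2 215.9] to [588.7 103.5 248.4] shift [0.0005, 0.0549, -0.0508] rot [0.4883, -0.0003, -0.0017]
from [585.1  36.2 215.9] to [589.  108.8 249.2] shift [0.0005, 0.0598, -0.0532] rot [0.5232, -0.0003, -0.0017]
```

View pics/t1c.png

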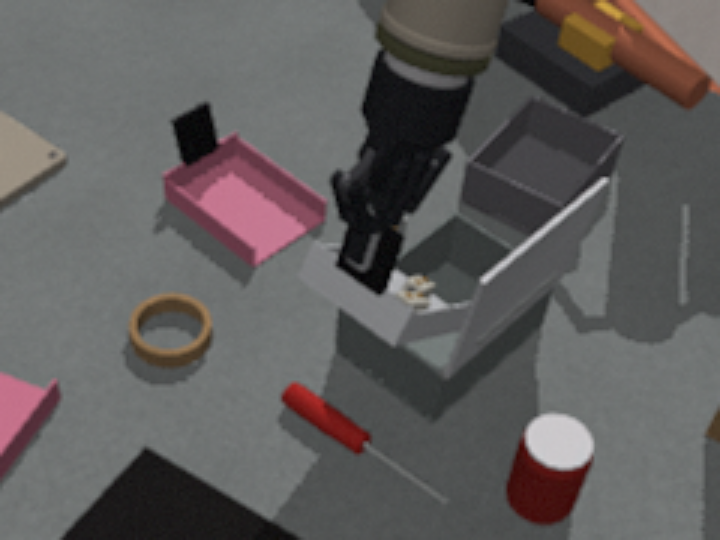

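The tipped tray points into the box, with its lip near (440,320) in the crop. Two blocks are still visible near the lip at (415,290), so I keep tipping.

```bash
python3 -m jog '[0,0.006,-0.0082,0.069,0,-0.002,0,0.0128,-0.0167,0.139,0,-0.002,0,0.0202,-0.0246,0.209,0,-0.002,0,0.028,-0.032,0.279,0,-0.002,0,0.0365,-0.039,0.349,0,-0.002,0,0.0455,-0.045,0.418,0,-0.002,0,0.055,-0.051,0.488,0,-0.002,0,0.06,-0.053,0.523,0,-0.002]';  python3 -m jog '[0,0,0,0,0,0,0,0,0,0,0,0,0,0,0,0,0,0]'; python3 - <<'E'
from h import *
st()
for n in("scene","top"):
    pic=r.snapshot(n)
    w=cloud(pic)
    for d in r.outline_of(pic,"block0")[:8]:
        q=w[d["region"]];print(n,round(d["score"],2),np.round(d["bbox"]),np.round(np.nanmedian(q,axis=0)))
    save(pic,"t2%s.png"%n)
E
```

```text
time: 10.25
tool_pos: [589.4, 108.6, 247.9]
tcp_rot: [-133.1, -0.1, 176.6]
ft_force: [0.8, 0.1, -2.5]
finger_gap: 9.4
grip_force: 59.4
time: 10.62
tool_pos: [589.6, 107.3, 249.2]
tcp_rot: [-133.1, -0.0, 176.5]
ft_force: [0.1, -0.1, -1.8]
finger_gap: 9.3
grip_force: 59.4
{'time': 10.6, 'tool_pos': [589.6, 107.3, 249.2], 'tcp_rot': [-133.1, -0.0, 176.5], 'finger_gap': 9.3, 'grip_force': 59.4, 'ft_force': [0.1, -0.1, -1.8], 'joint_pos': [27.5, 27.8, 71.0, -40.5, 105.4, -61.5]}
top 0.47 [233. 187. 243. 196.] [597. 235.  21.]
top 0.43 [236. 205. 243. 210.] [546. 236.  21.]
top 0.39 [258. 196. 263. 205.] [569. 170.  24.]
```

```bash
python3 - <<'E'
from h import *
p,R=tool_for_tray(86.6,0,[75,0,3],[591,45,170]);rel(p,R)
E
```

```text
from [589.4 107.7 248.9] to [ 581.9 -107.8  212.6] shift [-0.0055, -0.1208, 0.1822] rot [-1.0805, -0.0007, -0.0006]
```

View pics/t2scene.png

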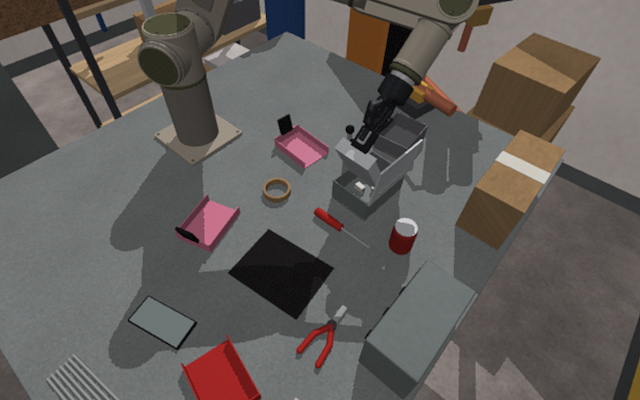

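The tray is tipped into the box at about (365,160) and a block shows inside the box at (360,187). The wrist weight of about 1.8 N matches an empty tray.

```bash
python3 -m jog '[0,-0.012,0.018,-0.12,0,0,-0.001,-0.027,0.041,-0.25,0,0,-0.002,-0.045,0.066,-0.4,0,0,-0.003,-0.063,0.093,-0.56,0,0,-0.0035,-0.08,0.12,-0.72,0,0,-0.004,-0.098,0.148,-0.88,0,0,-0.005,-0.113,0.17,-1.02,0,0,-0.0055,-0.121,0.182,-1.08,0,0]';  python3 - <<'E'
from h import *
st()
R=Ro.from_euler('xyz',[165.15,0,99.9],degrees=True).as_matrix();rel([522.8,-201.4,130],R)
E
```

```text
time: 11.82
tool_pos: [581.2, -110.9, 212.7]
tcp_rot: [164.9, -0.0, 176.4]
ft_force: [-0.1, -0.8, -3.0]
finger_gap: 9.6
grip_force: 59.4
{'time': 11.8, 'tool_pos': [581.2, -110.9, 212.7], 'tcp_rot': [164.9, -0.0, 176.4], 'finger_gap': 9.6, 'grip_force': 59.4, 'ft_force': [-0.1, -0.8, -3.0], 'joint_pos': [-24.5, 10.0, 85.7, 14.0, 89.8, -111.5]}
from [ 581.2 -110.9  212.7] to [ 522.8 -201.4  130. ] shift [0.0525, -0.1123, 0.0555] rot [0.0025, -0.3449, 1.2893]
```

```bash
python3 -m jog '[0.004,-0.008,0.004,0,-0.025,0.09,0.01,-0.022,0.011,0,-0.069,0.258,0.017,-0.037,0.018,0,-0.114,0.425,0.024,-0.051,0.025,0.001,-0.158,0.59,0.031,-0.066,0.033,0.001,-0.203,0.76,0.038,-0.081,0.04,0.002,-0.248,0.928,0.045,-0.096,0.047,0.002,-0.293,1.096,0.05,-0.107,0.053,0.002,-0.328,1.226]'; python3 - <<'E'
from h import *
R=Ro.from_euler('xyz',[165.15,0,99.9],degrees=True).as_matrix();rel([522.8,-201.4,130],R);rel([522.8,-201.4,50],R);
E
```

```text
time: 12.82
tool_pos: [525.6, -194.7, 133.5]
tcp_rot: [165.2, 0.1, 103.6]
ft_force: [-1.0, 0.1, -2.5]
finger_gap: 9.2
grip_force: 59.4
from [ 525.6 -194.7  133.5] to [ 522.8 -201.4  130. ] shift [-0.0059, -0.0051, 0.0023] rot [-0.0013, -0.0147, 0.0625]
from [ 525.6 -194.7  133.5] to [ 522.8 -201.4   50. ] shift [-0.0058, -0.0255, 0.0797] rot [-0.0013, -0.0147, 0.0625]
```

```bash
python3 -m jog '[-0.006,-0.007,0.01,-0.001,-0.015,0.062,-0.006,-0.013,0.03,-0.001,-0.015,0.062,-0.006,-0.018,0.05,-0.001,-0.015,0.062,-0.006,-0.022,0.065,-0.001,-0.015,0.062,-0.006,-0.024,0.073,-0.001,-0.015,0.062,-0.006,-0.025,0.077,-0.001,-0.015,0.062,-0.006,-0.025,0.077,-0.001,-0.015,0.062]'; python3 - <<'E'
from h import *
st()
R=Ro.from_euler('xyz',[165.15,0,99.9],degrees=True).as_matrix();rel([522.8,-201.4,49],R);
pic=r.snapshot("scene");w=cloud(pic);q=w[~np.isnan(w[...,0])]
# underside tilt: fit floor plane
m=(abs(q[:,0]-610)<45)&(abs(q[:,1]+188)<30)&(q[:,2]<25)&(q[:,2]>-2);a=q[m]
print(np.linalg.lstsq(np.c_[np.ones(len(a)),a[:,0]-600,a[:,1]+190],a[:,2],rcond=None)[0],len(a))
E
```

```text
time: 13.7
tool_pos: [523.9, -201.2, 53.4]
tcp_rot: [165.1, 0.0, 100.2]
ft_force: [-0.0, 0.3, -2.4]
finger_gap: 9.4
grip_force: 59.3
{'time': 13.7, 'tool_pos': [523.9, -201.2, 53.4], 'tcp_rot': [165.1, 0.0, 100.2], 'finger_gap': 9.4, 'grip_force': 59.3, 'ft_force': [-0.0, 0.3, -2.4], 'joint_pos': [-32.8, 0.0, 114.0, 12.3, 55.6, -49.1]}
from [ 523.9 -201.2   53.4] to [ 522.8 -201.4   49. ] shift [-0.0, -0.0022, 0.0039] rot [0.0008, -0.0012, 0.0055]
[ 1.12640015e+01 -2.87605499e-03  1.63551457e-03] 733
```

```bash
python3 -m jog '[0,-0.0005,0.002,0,0,0.003,0,-0.001,0.0035,0,0,0.005,0,-0.001,0.0042,0,0,0.005,0,-0.001,0.0042,0,0,0.005]'; python3 - <<'E'
from h import *
st()
pic=r.snapshot("scene");w=cloud(pic);q=w[~np.isnan(w[...,0])]
m=(abs(q[:,0]-610)<45)&(abs(q[:,1]+188)<30)&(q[:,2]<25)&(q[:,2]>-2);a=q[m]
print(np.linalg.lstsq(np.c_[np.ones(len(a)),a[:,0]-600,a[:,1]+190],a[:,2],rcond=None)[0],len(a))
E
```

```text
time: 14.25
tool_pos: [524.0, -201.2, 49.1]
tcp_rot: [165.1, -0.1, 99.9]
ft_force: [-1.3, -0.5, 0.3]
finger_gap: 9.3
grip_force: 59.7
{'time': 14.2, 'tool_pos': [524.0, -201.2, 49.1], 'tcp_rot': [165.1, -0.1, 99.9], 'finger_gap': 9.3, 'grip_force': 59.7, 'ft_force': [-1.3, -0.5, 0.3], 'joint_pos': [-32.8, 0.4, 114.1, 12.3, 55.1, -48.9]}
[ 7.35554501e+00 -2.98436000e-04  3.39208916e-04] 735
```

```bash
cat >> h.py <<'E'
BO=np.array([593,179,0.]);BY=-3.4
def B(x,y,z): return BO+Rz(BY)@np.array([x,y,z],float)
RD=DOWN(86.6)
E
python3 -m jog '[0,0,0,0,0,0,0,0,0,0,0,0,0,0,0,0,0,0]' 1 60; python3 -m jog '[0,0,-0.015,0,0,0,0,0,-0.05,0,0,0,0,0,-0.1,0,0,0,0,0.02,-0.16,0,0,0,0,0.04,-0.22,0,0,0,0,0.04,-0.22,0,0,0]'; python3 - <<'E'
from h import *
st()
rel(B(132,62,290),RD)
pic=r.snapshot("scene");w=cloud(pic);q=w[~np.isnan(w[...,0])]
m=(abs(q[:,0]-610)<45)&(abs(q[:,1]+188)<30)&(q[:,2]<25)&(q[:,2]>-2);a=q[m]
print(np.linalg.lstsq(np.c_[np.ones(len(a)),a[:,0]-600,a[:,1]+190],a[:,2],rcond=None)[0],len(a))
for n in("scene","top"):
    pic=r.snapshot(n)
    w=cloud(pic);q=w[~np.isnan(w[...,0])]
    a=q[(np.hypot(q[:,0]-600,q[:,1]+190)<110)&(q[:,2]>20)&(q[:,2]<36)];rc=cv2.minAreaRect(a[:,:2].astype(np.float32));print('tray',np.round(rc[0],1),np.round(rc[1],1),rc[2])
save(pic,"p1.png");cv2.imwrite("pics/p1c.png",cv2.resize(pic["pixels"][120:290,180:420,::-1],None,fx=3,fy=3))
E
```

```text
time: 14.68
tool_pos: [524.0, -201.2, 49.0]
tcp_rot: [165.1, -0.1, 99.9]
ft_force: [0.4, -0.8, -0.3]
finger_gap: 63.3
grip_force: 0.0
time: 15.42
tool_pos: [508.9, -206.1, 280.6]
tcp_rot: [164.6, 0.4, 99.9]
ft_force: [0.2, -0.4, -0.3]
finger_gap: 84.9
grip_force: 0.0
{'time': 15.4, 'tool_pos': [508.9, -206.1, 280.6], 'tcp_rot': [164.6, 0.4, 99.9], 'finger_gap': 84.9, 'grip_force': 0.0, 'ft_force': [0.2, -0.4, -0.3], 'joint_pos': [-34.4, -14.1, 102.3, 10.5, 80.5, -45.1]}
from [ 508.9 -206.1  280.6] to [728.4 233.1 290. ] shift [0.3947, 0.2848, 0.0657] rot [0.2226, 0.1865, -1.3284]
[ 7.22000055e+00 -2.59365991e-03 -1.95804197e-04] 732
tray [ 602.8 -188.4] [149.3 111.8] 9.943723678588867
tray [ 601.1 -190.7] [149.6 111.5] 10.10921573638916
```

View pics/p1c.png

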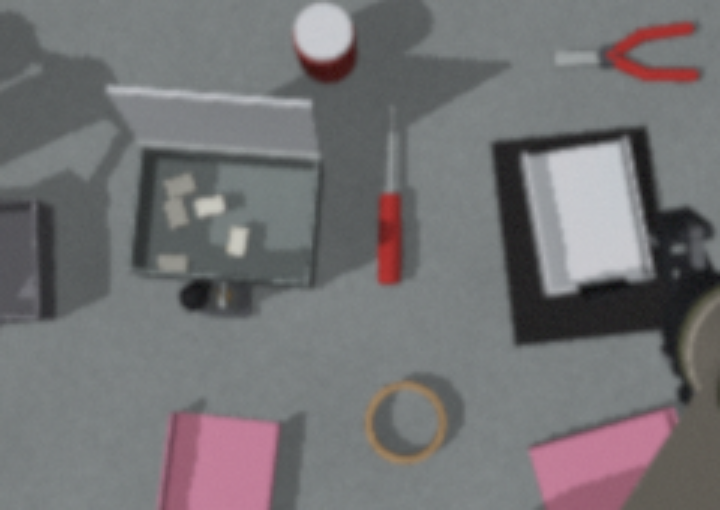

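All five blocks lie in the box (crop 175–240, 180–265) and the empty tray is flat on its mat. Next is the lid.

```bash
python3 -m jog '[0.395,0.285,0.066,0.223,0.187,-1.328,0.395,0.285,0.066,0.223,0.187,-1.328,0.395,0.285,0.066,0.223,0.187,-1.328,0.395,0.285,0.066,0.223,0.187,-1.328,0.395,0.285,0.066,0.223,0.187,-1.328,0.395,0.285,0.066,0.223,0.187,-1.328,0.395,0.285,0.066,0.223,0.187,-1.328,0.395,0.285,0.066,0.223,0.187,-1.328]' -1 40; python3 - <<'E'
from h import *
st();rel(B(132,62,290),RD);rel(B(122,62,180),RD)
E
```

```text
time: 16.58
tool_pos: [725.7, 237.4, 278.2]
tcp_rot: [179.7, -1.0, 176.8]
ft_force: [0.9, -0.1, 0.8]
finger_gap: -0.2
grip_force: 0.0
{'time': 16.6, 'tool_pos': [725.7, 237.4, 278.2], 'tcp_rot': [179.7, -1.0, 176.8], 'finger_gap': -0.2, 'grip_force': 0.0, 'ft_force': [0.9, -0.1, 0.8], 'joint_pos': [14.0, 34.8, 46.7, 0.5, 99.4, -72.7]}
from [725.7 237.4 278.2] to [728.4 233.1 290. ] shift [-0.0028, -0.0041, -0.0118] rot [0.0046, -0.0167, 0.0043]
from [725.7 237.4 278.2] to [718.5 233.7 180. ] shift [0.0054, -0.0046, 0.0983] rot [0.0046, -0.0167, 0.0043]
```

```bash
python3 -m jog '[-0.003,-0.004,0.01,0.004,-0.016,0.004,0,-0.004,0.04,0.004,-0.016,0.004,0.003,-0.004,0.075,0.004,-0.016,0.004,0.005,-0.004,0.095,0.004,-0.016,0.004,0.005,-0.004,0.1,0.004,-0.016,0.004,0.005,-0.004,0.1,0.004,-0.016,0.004]'; python3 - <<'E'
from h import *
st();
for ph in [100,95,90,85,80,75,70,65,60,55,50,45,40,35,30,25,20,15,10,5,0]:
    a=np.radians(ph);rho=105
    x=65-rho*np.cos(a)+6*np.sin(a)+11;z=75.5+rho*np.sin(a)+6*np.cos(a)
    if ph>=90: x+=8;z=180
    print(ph,end=' ');rel(B(x,62,z),RD)
E
```

```text
time: 17.32
tool_pos: [720.0, 231.8, 182.4]
tcp_rot: [179.9, 0.3, 176.3]
ft_force: [-0.7, 1.3, 0.4]
finger_gap: 0.2
grip_force: 0.0
{'time': 17.3, 'tool_pos': [720.0, 231.8, 182.4], 'tcp_rot': [179.9, 0.3, 176.3], 'finger_gap': 0.2, 'grip_force': 0.0, 'ft_force': [-0.7, 1.3, 0.4], 'joint_pos': [13.9, 33.1, 58.8, 0.1, 87.8, -72.4]}
100 from [720.  231.8 182.4] to [704.6 234.5 180. ] shift [0.0155, 0.0017, 0.0023] rot [0.0026, 0.0048, -0.0047]
95 from [720.  231.8 182.4] to [695.6 235.  180. ] shift [0.0245, 0.0017, 0.0023] rot [0.0026, 0.0048, -0.0047]
90 from [720.  231.8 182.4] to [686.5 235.6 180. ] shift [0.0336, 0.0016, 0.0023] rot [0.0026, 0.0048, -0.0047]
85 from [720.  231.8 182.4] to [669.4 236.6 180.6] shift [0.0508, 0.0015, 0.0016] rot [0.0026, 0.0048, -0.0047]
80 from [720.  231.8 182.4] to [660.2 237.1 179.9] shift [0.06, 0.0015, 0.0022] rot [0.0026, 0.0048, -0.0047]
75 from [720.  231.8 182.4] to [651.2 237.7 178.5] shift [0.069, 0.0015, 0.0036] rot [0.0026, 0.0048, -0.0047]
70 from [720.  231.8 182.4] to [642.3 238.2 176.2] shift [0.0779, 0.0014, 0.0058] rot [0.0026, 0.
[... 875 characters left out ...]
] rot [0.0026, 0.0048, -0.0047]
25 from [720.  231.8 182.4] to [580.1 241.9 125.3] shift [0.1405, 0.001, 0.0564] rot [0.0026, 0.0048, -0.0047]
20 from [720.  231.8 182.4] to [576.1 242.1 117.1] shift [0.1446, 0.0009, 0.0647] rot [0.0026, 0.0048, -0.0047]
15 from [720.  231.8 182.4] to [572.8 242.3 108.5] shift [0.1478, 0.0009, 0.0732] rot [0.0026, 0.0048, -0.0047]
10 from [720.  231.8 182.4] to [570.4 242.5  99.6] shift [0.1504, 0.0009, 0.0821] rot [0.0026, 0.0048, -0.0047]
5 from [720.  231.8 182.4] to [568.6 242.6  90.6] shift [0.1521, 0.0008, 0.0911] rot [0.0026, 0.0048, -0.0047]
0 from [720.  231.8 182.4] to [567.7 242.6  81.5] shift [0.1531, 0.0008, 0.1002] rot [0.0026, 0.0048, -0.0047]
```

```bash
python3 -m jog '[0.012,0.0015,0.002,0.003,0.005,-0.005,0.025,0.0015,0.002,0.003,0.005,-0.005,0.037,0.0015,0.002,0.003,0.005,-0.005,0.049,0.0015,0.002,0.003,0.005,-0.005,0.06,0.0015,0.002,0.003,0.005,-0.005,0.069,0.0015,0.0036,0.003,0.005,-0.005,0.078,0.0015,0.006,0.003,0.005,-0.005,0.087,0.0015,0.009,0.003,0.005,-0.005]'; python3 - <<'E'
from h import *
st()
for ph in [60,50,40,30,20,10,5,0]:
    a=np.radians(ph);rho=105
    x=65-rho*np.cos(a)+6*np.sin(a)+11;z=75.5+rho*np.sin(a)+6*np.cos(a)
    print(ph,end=' ');rel(B(x,62,z),RD)
E
```

```text
time: 18.32
tool_pos: [632.5, 239.3, 172.2]
tcp_rot: [-180.0, -0.0, 176.6]
ft_force: [0.9, 0.6, 1.8]
finger_gap: -0.1
grip_force: 0.9
{'time': 18.3, 'tool_pos': [632.5, 239.3, 172.2], 'tcp_rot': [-180.0, -0.0, 176.6], 'finger_gap': -0.1, 'grip_force': 0.9, 'ft_force': [0.9, 0.6, 1.8], 'joint_pos': [16.4, 21.0, 75.7, -0.0, 83.4, -70.3]}
60 from [632.5 239.3 172.2] to [625.3 239.2 169.4] shift [0.0072, -0.0005, 0.0028] rot [-0.0004, -0.0008, 0.0007]
50 from [632.5 239.3 172.2] to [609.8 240.1 159.8] shift [0.0228, -0.0005, 0.0125] rot [-0.0004, -0.0008, 0.0007]
40 from [632.5 239.3 172.2] to [596.1 240.9 147.6] shift [0.0364, -0.0005, 0.0247] rot [-0.0004, -0.0008, 0.0007]
30 from [632.5 239.3 172.2] to [584.8 241.6 133.2] shift [0.0478, -0.0005, 0.0391] rot [-0.0004, -0.0008, 0.0007]
20 from [632.5 239.3 172.2] to [576.1 242.1 117.1] shift [0.0565, -0.0004, 0.0552] rot [-0.0004, -0.0008, 0.0007]
10 from [632.5 239.3 172.2] to [570.4 242.5  99.6] shift [0.0622, -0.0004, 0.0727] rot [-0.0004, -0.0008, 0.0007]
5 from [632.5 239.3 172.2] to [568.6 242.6  90.6] shift [0.0639, -0.0004, 0.0817] rot [-0.0004, -0.0008, 0.0007]
0 from [632.5 239.3 172.2] to [567.7 242.6  81.5] shift [0.0648, -0.0004, 0.0908] rot [-0.0004, -0.0008, 0.0007]
```

```bash
python3 -m jog '[0.007,0,0.003,0,0,0,0.015,0,0.0075,0,0,0,0.023,0,0.0125,0,0,0,0.03,0,0.018,0,0,0,0.036,0,0.0247,0,0,0,0.042,0,0.032,0,0,0,0.048,0,0.039,0,0,0,0.0525,0,0.047,0,0,0]'; python3 -m jog '[0.004,0,0.008,0,0,0,0.007,0,0.017,0,0,0,0.01,0,0.0255,0,0,0,0.011,0,0.034,0,0,0,0.012,0,0.039,0,0,0]'; python3 - <<'E'
from h import *
st()
rel(B(-30,62,81),RD)
w=cloud(r.snapshot("scene"));q=w[~np.isnan(w[...,0])]
a=q[(abs(q[:,0]-600)<50)&(abs(q[:,1]-140)<40)&(q[:,2]>70)&(q[:,2]<130)];print(len(a),np.linalg.lstsq(np.c_[np.ones(len(a)),a[:,0]-593],a[:,2],rcond=None)[0])
E
```

```text
time: 19.32
tool_pos: [580.1, 242.2, 124.8]
tcp_rot: [-180.0, -0.1, 176.6]
ft_force: [-0.5, -0.8, 1.8]
finger_gap: -0.2
grip_force: 0.6
time: 19.95
tool_pos: [568.4, 242.8, 85.5]
tcp_rot: [-180.0, -0.1, 176.6]
ft_force: [0.2, -0.3, 0.6]
finger_gap: -0.1
grip_force: 0.4
{'time': 20.0, 'tool_pos': [568.4, 242.8, 85.5], 'tcp_rot': [-180.0, -0.1, 176.6], 'finger_gap': -0.1, 'grip_force': 0.4, 'ft_force': [0.2, -0.3, 0.6], 'joint_pos': [18.4, 16.6, 90.5, -0.0, 73.0, -68.2]}
from [568.4 242.8  85.5] to [566.7 242.7  81. ] shift [0.0016, -0.0002, 0.0045] rot [-0.0008, -0.0013, 0.0007]
738 [ 8.56772074e+01 -3.40132779e-02]
```

```bash
python3 -m jog '[0.001,0,0.002,0,0,0,0.001,0,0.004,0,0,0,0.001,0,0.0055,0,0,0,0.001,0,0.0055,0,0,0]'; python3 - <<'E'
from h import *
st()
w=cloud(r.snapshot("scene"));q=w[~np.isnan(w[...,0])]
a=q[(abs(q[:,0]-600)<50)&(abs(q[:,1]-140)<40)&(q[:,2]>70)&(q[:,2]<130)];print(len(a),np.linalg.lstsq(np.c_[np.ones(len(a)),a[:,0]-593],a[:,2],rcond=None)[0])
E
```

```text
time: 20.5
tool_pos: [567.7, 243.0, 81.6]
tcp_rot: [-180.0, -0.0, 176.6]
ft_force: [-2.7, -1.7, 4.6]
finger_gap: -0.0
grip_force: 2.4
{'time': 20.5, 'tool_pos': [567.7, 243.0, 81.6], 'tcp_rot': [-180.0, -0.0, 176.6], 'finger_gap': -0.0, 'grip_force': 2.4, 'ft_force': [-2.7, -1.7, 4.6], 'joint_pos': [18.4, 16.8, 90.7, -0.0, 72.5, -68.2]}
729 [ 8.32995537e+01 -1.15038061e-03]
```

```bash
python3 -m jog '[0,0,0.002,0,0,0,0,0,0.003,0,0,0,0,0,0.003,0,0,0]'; python3 -m jog '[0,0,-0.02,0,0,0,0,0,-0.07,0,0,0,0,0,-0.13,0,0,0,0,0,-0.18,0,0,0,0,0,-0.2,0,0,0]'; python3 - <<'E'
from h import *
st()
rel(B(-138,0,280),RD)
for n in("scene","top"):
    w=cloud(r.snapshot(n));q=w[~np.isnan(w[...,0])]
    a=q[(abs(q[:,0]-600)<50)&(abs(q[:,1]-180)<70)&(q[:,2]>70)&(q[:,2]<130)];print(len(a),np.linalg.lstsq(np.c_[np.ones(len(a)),a[:,0]-593],a[:,2],rcond=None)[0])
E
```

```text
time: 20.92
tool_pos: [567.8, 243.1, 81.3]
tcp_rot: [-180.0, -0.0, 176.7]
ft_force: [-13.7, -4.4, 25.6]
finger_gap: -0.1
grip_force: 12.6
time: 21.55
tool_pos: [569.4, 243.6, 282.9]
tcp_rot: [179.9, 0.3, 176.6]
ft_force: [0.6, 0.1, -1.0]
finger_gap: 0.0
grip_force: 0.0
{'time': 21.6, 'tool_pos': [569.4, 243.6, 282.9], 'tcp_rot': [179.9, 0.3, 176.6], 'finger_gap': 0.0, 'grip_force': 0.0, 'ft_force': [0.6, 0.1, -1.0], 'joint_pos': [18.4, 9.2, 78.0, -0.0, 92.4, -68.2]}
from [569.4 243.6 282.9] to [455.2 187.2 280. ] shift [0.1106, -0.063, 0.0022] rot [0.0021, 0.0056, 0.0007]
1194 [8.32407111e+01 5.50815878e-03]
1569 [8.14071486e+01 3.59050461e-03]
```

```bash
python3 -m jog '[0.02,-0.011,0.001,0.002,0.005,0,0.055,-0.031,0.002,0.002,0.005,0,0.09,-0.051,0.002,0.002,0.005,0,0.11,-0.063,0.002,0.002,0.005,0,0.111,-0.063,0.03,0.002,0.005,0,0.111,-0.063,0.065,0.002,0.005,0,0.111,-0.063,0.09,0.002,0.005,0,0.111,-0.063,0.095,0.002,0.005,0]'; python3 - <<'E'
from h import *
st()
for ps in [100,90,80,70,60,50,40,30,20,10,5,0]:
    a=np.radians(ps);S,C=np.sin(a),np.cos(a)
    x=-83+98*C-13*S-11*S; z=98+98*S+13*C-6*S
    print(ps,end=' ');rel(B(x,0.5,z),RD)
E
```

```text
time: 22.65
tool_pos: [450.6, 185.8, 178.6]
tcp_rot: [-179.7, -0.7, 176.6]
ft_force: [-0.2, -0.4, -0.8]
finger_gap: -0.2
grip_force: 0.0
{'time': 22.6, 'tool_pos': [450.6, 185.8, 178.6], 'tcp_rot': [-179.7, -0.7, 176.6], 'finger_gap': -0.2, 'grip_force': 0.0, 'ft_force': [-0.2, -0.4, -0.8], 'joint_pos': [16.4, -7.6, 105.9, -0.0, 82.5, -70.2]}
100 from [450.6 185.8 178.6] to [469.6 186.8 186.3] shift [-0.0188, 0.0021, -0.008] rot [-0.005, -0.0128, 0.0007]
90 from [450.6 185.8 178.6] to [486.2 185.8 190. ] shift [-0.0354, 0.002, -0.0119] rot [-0.005, -0.0128, 0.0007]
80 from [450.6 185.8 178.6] to [503.6 184.8 190.9] shift [-0.0528, 0.002, -0.013] rot [-0.005, -0.0128, 0.0007]
70 from [450.6 185.8 178.6] to [521.1 183.8 188.9] shift [-0.0704, 0.002, -0.0112] rot [-0.005, -0.0128, 0.0007]
60 from [450.6 185.8 178.6] to [538.3 182.7 184.2] shift [-0.0877, 0.002, -0.0067] rot [-0.005, -0.0128, 0.0007]
50 from [450.6 185.8 178.6] to [554.7 181.8 176.8] shift [-0.1042, 0.002, 0.0004] rot [-0.005, -0.0128, 0.0007]
40 from [450.6 185.8 178.6] to [569.7 180.9 167.1] shift [-0.1194, 0.0021, 0.01] rot [-0.005, -0.0128, 0.0007]
30 from [450.6 185.8 178.6] to [582.9 180.1 155.3] shift [-0.1327, 0.0021, 0.0216] rot [-0.005, -0.0128, 0.0007]
20 from [450.6 185.8 178.6] to [593.9 179.4 141.7] shift [-0.1439, 0.0022, 0.0351] rot [-0.005, -0.0128, 0.0007]
10 from [450.6 185.8 178.6] to [602.4 178.9 126.8] shift [-0.1526, 0.0023, 0.0499] rot [-0.005, -0.0128, 0.0007]
5 from [450.6 185.8 178.6] to [605.5 178.8 119. ] shift [-0.1559, 0.0023, 0.0576] rot [-0.005, -0.0128, 0.0007]
0 from [450.6 185.8 178.6] to [608.  178.6 111. ] shift [-0.1584, 0.0023, 0.0656] rot [-0.005, -0.0128, 0.0007]
```

```bash
python3 -m jog '[0,0,0,0,0,0,0,0,0,0,0,0]'; python3 - <<'E'
from h import *
st()
for ps in [100,90,80,70,60,50,40]:
    a=np.radians(ps);S,C=np.sin(a),np.cos(a)
    x=-83+98*C-13*S-11*S; z=98+98*S+13*C-6*S
    print(ps,end=' ');rel(B(x,0.5,z),RD)
E
```

```text
time: 22.9
tool_pos: [453.8, 186.8, 184.0]
tcp_rot: [-179.9, -0.3, 176.6]
ft_force: [1.1, -0.3, -0.2]
finger_gap: -0.0
grip_force: 0.0
{'time': 22.9, 'tool_pos': [453.8, 186.8, 184.0], 'tcp_rot': [-179.9, -0.3, 176.6], 'finger_gap': -0.0, 'grip_force': 0.0, 'ft_force': [1.1, -0.3, -0.2], 'joint_pos': [16.4, -7.8, 105.5, -0.0, 82.6, -70.2]}
100 from [453.8 186.8 184. ] to [469.6 186.8 186.3] shift [-0.0157, 0.0009, -0.0024] rot [-0.002, -0.0044, 0.0007]
90 from [453.8 186.8 184. ] to [486.2 185.8 190. ] shift [-0.0324, 0.0009, -0.0062] rot [-0.002, -0.0044, 0.0007]
80 from [453.8 186.8 184. ] to [503.6 184.8 190.9] shift [-0.0497, 0.0009, -0.0071] rot [-0.002, -0.0044, 0.0007]
70 from [453.8 186.8 184. ] to [521.1 183.8 188.9] shift [-0.0673, 0.0009, -0.0052] rot [-0.002, -0.0044, 0.0007]
60 from [453.8 186.8 184. ] to [538.3 182.7 184.2] shift [-0.0846, 0.0009, -0.0006] rot [-0.002, -0.0044, 0.0007]
50 from [453.8 186.8 184. ] to [554.7 181.8 176.8] shift [-0.101, 0.0009, 0.0067] rot [-0.002, -0.0044, 0.0007]
40 from [453.8 186.8 184. ] to [569.7 180.9 167.1] shift [-0.1161, 0.0009, 0.0164] rot [-0.002, -0.0044, 0.0007]
```

```bash
python3 -m jog '[-0.016,0.001,-0.001,0,0,0,-0.032,0.001,-0.005,0,0,0,-0.042,0.001,-0.0055,0,0,0,-0.051,0.001,-0.006,0,0,0,-0.06,0.001,-0.005,0,0,0,-0.068,0.001,-0.004,0,0,0,-0.077,0.001,-0.002,0,0,0,-0.086,0.001,0.001,0,0,0]'; python3 - <<'E'
from h import *
st()
for ps in [55,50,45,40,35,30,25,20,15,10,5,0]:
    a=np.radians(ps);S,C=np.sin(a),np.cos(a)
    x=-83+98*C-13*S-11*S; z=98+98*S+13*C-6*S
    print(ps,end=' ');rel(B(x,0.5,z),RD)
pic=r.snapshot("scene");cv2.imwrite("pics/c1c.png",cv2.resize(pic["pixels"][80:260,220:460,::-1],None,fx=3,fy=3))
E
```

```text
time: 23.9
tool_pos: [539.4, 182.5, 181.0]
tcp_rot: [-179.8, -0.4, 176.6]
ft_force: [-1.7, 0.2, -0.7]
finger_gap: -0.2
grip_force: 0.6
{'time': 23.9, 'tool_pos': [539.4, 182.5, 181.0], 'tcp_rot': [-179.8, -0.4, 176.6], 'finger_gap': -0.2, 'grip_force': 0.6, 'ft_force': [-1.7, 0.2, -0.7], 'joint_pos': [13.6, 4.8, 93.4, -0.0, 82.2, -73.1]}
55 from [539.4 182.5 181. ] to [546.7 182.3 180.8] shift [-0.0072, 0.0002, 0.0001] rot [-0.0027, -0.0065, 0.0008]
50 from [539.4 182.5 181. ] to [554.7 181.8 176.8] shift [-0.0153, 0.0002, 0.0041] rot [-0.0027, -0.0065, 0.0008]
45 from [539.4 182.5 181. ] to [562.4 181.3 172.2] shift [-0.0231, 0.0002, 0.0086] rot [-0.0027, -0.0065, 0.0008]
40 from [539.4 182.5 181. ] to [569.7 180.9 167.1] shift [-0.0304, 0.0002, 0.0137] rot [-0.0027, -0.0065, 0.0008]
35 from [539.4 182.5 181. ] to [576.6 180.5 161.4] shift [-0.0373, 0.0002, 0.0193] rot [-0.0027, -0.0065, 0.0008]
30 from [539.4 182.5 181. ] to [582.9 180.1 155.3] shift [-0.0437, 0.0002, 0.0255] rot [-0.0027, -0.0065, 0.0008]
25 from [539.4 182.5 181. ] to [588.7 179.8 148.7] shift [-0.0496, 0.0002, 0.032] rot [-0.0027, -0.0065, 0.0008]
20 from [539.4 182.5 181. ] to [593.9 179.4 141.7] shift [-0.0548, 0.0002, 0.039] rot [-0.0027, -0.0065, 0.0008]
15 from [539.4 182.5 181. ] to [598.5 179.2 134.4] shift [-0.0594, 0.0003, 0.0462] rot [-0.0027, -0.0065, 0.0008]
10 from [539.4 182.5 181. ] to [602.4 178.9 126.8] shift [-0.0634, 0.0003, 0.0538] rot [-0.0027, -0.0065, 0.0008]
5 from [539.4 182.5 181. ] to [605.5 178.8 119. ] shift [-0.0666, 0.0003, 0.0616] rot [-0.0027, -0.0065, 0.0008]
0 from [539.4 182.5 181. ] to [608.  178.6 111. ] shift [-0.0691, 0.0003, 0.0696] rot [-0.0027, -0.0065, 0.0008]
```

View pics/c1c.png

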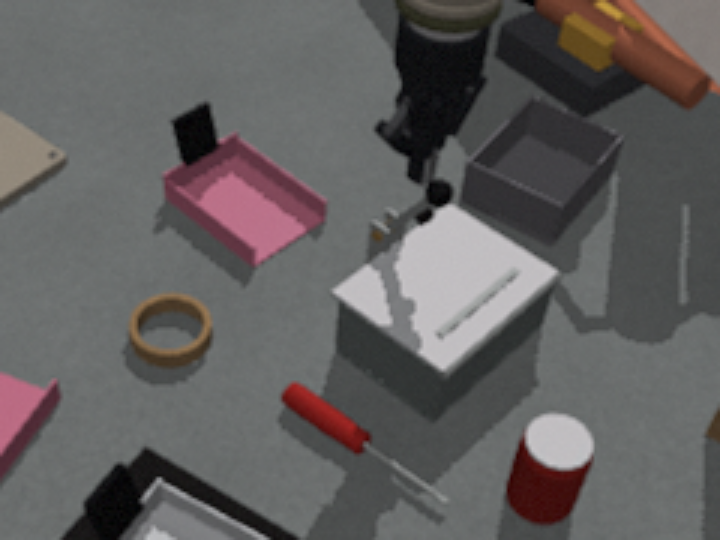

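The lid is shut, and the clamp ball at (438,190) in the crop is being pushed over by the fingertips. I continue the arc.

```bash
python3 -m jog '[-0.008,0,0,0,0,0,-0.0155,0,0.003,0,0,0,-0.023,0,0.0075,0,0,0,-0.03,0,0.0125,0,0,0,-0.037,0,0.018,0,0,0,-0.0437,0,0.024,0,0,0,-0.05,0,0.031,0,0,0,-0.055,0,0.038,0,0,0]'; python3 - <<'E'
from h import *
st()
for ps in [15,10,5,0]:
    a=np.radians(ps);S,C=np.sin(a),np.cos(a)
    x=-83+98*C-13*S-11*S; z=98+98*S+13*C-6*S
    print(ps,end=' ');rel(B(x,0.5,z),RD)
E
```

```text
time: 24.95
tool_pos: [594.2, 179.2, 142.7]
tcp_rot: [-179.9, -0.3, 176.6]
ft_force: [-0.2, -0.2, 0.7]
finger_gap: -0.1
grip_force: 0.3
{'time': 25.0, 'tool_pos': [594.2, 179.2, 142.7], 'tcp_rot': [-179.9, -0.3, 176.6], 'finger_gap': -0.1, 'grip_force': 0.3, 'ft_force': [-0.2, -0.2, 0.7], 'joint_pos': [12.1, 14.1, 87.1, -0.1, 79.1, -74.5]}
15 from [594.2 179.2 142.7] to [598.5 179.2 134.4] shift [-0.0043, 0.0002, 0.0083] rot [-0.0025, -0.0058, 0.0006]
10 from [594.2 179.2 142.7] to [602.4 178.9 126.8] shift [-0.0082, 0.0002, 0.0158] rot [-0.0025, -0.0058, 0.0006]
5 from [594.2 179.2 142.7] to [605.5 178.8 119. ] shift [-0.0115, 0.0003, 0.0236] rot [-0.0025, -0.0058, 0.0006]
0 from [594.2 179.2 142.7] to [608.  178.6 111. ] shift [-0.014, 0.0003, 0.0316] rot [-0.0025, -0.0058, 0.0006]
```

```bash
python3 -m jog '[-0.004,0,0.008,0,0,0,-0.008,0,0.016,0,0,0,-0.0115,0,0.0236,0,0,0,-0.014,0,0.03,0,0,0,-0.014,0,0.032,0,0,0,-0.014,0,0.032,0,0,0]'; python3 - <<'E'
from h import *
st()
E
```

```text
time: 25.7
tool_pos: [607.6, 178.4, 111.2]
tcp_rot: [-179.9, -0.3, 176.6]
ft_force: [-0.7, -1.2, -0.1]
finger_gap: 0.1
grip_force: 0.0
{'time': 25.7, 'tool_pos': [607.6, 178.4, 111.2], 'tcp_rot': [-179.9, -0.3, 176.6], 'finger_gap': 0.1, 'grip_force': 0.0, 'ft_force': [-0.7, -1.2, -0.1], 'joint_pos': [11.8, 17.6, 86.4, -0.1, 76.3, -74.9]}
```

Not pressing yet. I creep down until the force builds.

```bash
python3 -m jog '[0,0,0.001,0,0,0,0,0,0.002,0,0,0,0,0,0.002,0,0,0]'; python3 -m jog '[0,0,0.001,0,0,0,0,0,0.001,0,0,0]';  python3 - <<'E'
from h import *
for n in("scene","top"):
    w=cloud(r.snapshot(n));q=w[~np.isnan(w[...,0])]
    b=q[(abs(q[:,0]-606)<22)&(abs(q[:,1]-179)<18)&(q[:,2]>88)&(q[:,2]<120)];print(n,len(b),np.percentile(b,[5,50,95],axis=0).round().tolist() if len(b) else'')
    a=q[(abs(q[:,0]-550)<30)&(abs(q[:,1]-180)<12)&(q[:,2]>90)&(q[:,2]<130)];print(len(a),np.linalg.lstsq(np.c_[np.ones(len(a)),a[:,0]-550],a[:,2],rcond=None)[0] if len(a)>3 else '')
E
```

```text
time: 26.08
tool_pos: [607.9, 178.5, 110.5]
tcp_rot: [-179.9, -0.3, 176.6]
ft_force: [-3.3, -0.7, 7.9]
finger_gap: -0.3
grip_force: 4.0
time: 26.32
tool_pos: [608.0, 178.5, 110.4]
tcp_rot: [-179.9, -0.3, 176.6]
ft_force: [-6.9, -0.9, 12.5]
finger_gap: 0.1
grip_force: 6.4
scene 70 [[586.0, 169.0, 97.0], [607.0, 175.0, 104.0], [619.0, 185.0, 116.0]]
114 [ 1.02100574e+02 -3.25496683e-02]
top 0 
56 [ 1.02672136e+02 -9.23192360e-03]
```

```bash
python3 -m jog '[0,0,0.001,0,0,0,0,0,0.0015,0,0,0,0,0,0.0015,0,0,0]'; python3 -m jog '[0,0,-0.015,0,0,0,0,0,-0.06,0,0,0,0,0,-0.12,0,0,0,0,0,-0.18,0,0,0,0.03,0,-0.23,0,0,0,0.09,0,-0.24,0,0,0,0.13,0,-0.24,0,0,0,0.13,0,-0.24,0,0,0]';  python3 - <<'E'
from h import *
from scipy.optimize import least_squares
st()
for n in("scene","top"):
    p=r.snapshot(n);w=cloud(p);q=w[~np.isnan(w[...,0])]
    b=q[(abs(q[:,0]-608)<16)&(abs(q[:,1]-178.5)<16)&(q[:,2]>88)&(q[:,2]<125)]
    f=least_squares(lambda v:np.linalg.norm(b-v,axis=1)-13,[607,178,98],loss='soft_l1',f_scale=2);print('ball',f.x,len(b))
    a=q[(abs(q[:,0]-620)<35)&(abs(abs(q[:,1]-178)-50)<30)&(q[:,2]>70)&(q[:,2]<130)];print('lid',np.linalg.lstsq(np.c_[np.ones(len(a)),a[:,0]-593],a[:,2],rcond=None)[0])
    a=q[(abs(q[:,0]-555)<30)&(abs(q[:,1]-180)<10)&(q[:,2]>94)&(q[:,2]<130)];print('arm',np.linalg.lstsq(np.c_[np.ones(len(a)),a[:,0]-550],a[:,2],rcond=None)[0])
    a=q[(np.hypot(q[:,0]-600,q[:,1]+190)<110)&(q[:,2]>20)&(q[:,2]<36)];rc=cv2.minAreaRect(a[:,:2].astype(np.float32));print('tray',np.round(rc[0],1),rc[2])
    save(p,"f%s.png"%n)
E
```

```text
time: 26.8
tool_pos: [608.0, 178.6, 110.0]
tcp_rot: [-179.9, -0.2, 176.7]
ft_force: [-10.5, -2.5, 20.5]
finger_gap: -0.2
grip_force: 10.2
time: 27.8
tool_pos: [477.4, 187.0, 348.6]
tcp_rot: [-179.9, -0.2, 176.7]
ft_force: [0.3, 0.1, 0.7]
finger_gap: 0.2
grip_force: 0.0
{'time': 27.8, 'tool_pos': [477.4, 187.0, 348.6], 'tcp_rot': [-179.9, -0.2, 176.7], 'finger_gap': 0.2, 'grip_force': 0.0, 'ft_force': [0.3, 0.1, 0.7], 'joint_pos': [15.7, -6.9, 87.6, -0.0, 99.6, -71.1]}
ball [606.7054329  180.9345077  100.13894302] 69
lid [ 8.33007656e+01 -1.50142713e-04]
arm [1.03024803e+02 2.29753593e-03]
tray [ 602.8 -188. ] 10.16977596282959
ball [606.71254741 177.81299332  98.66226595] 63
lid [ 8.16675542e+01 -2.59934059e-03]
arm [1.02434501e+02 4.70189801e-03]
tray [ 601.5 -190.6] 9.669808387756348
```

View pics/fscene.png

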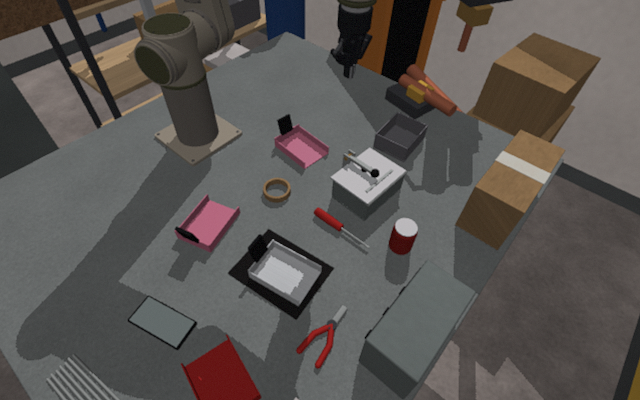

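The lid is shut with the clamp level on it (370,170), the empty tray is flat on its mat (285,272), and the bystanders look unmoved. The robot is clear, so I hand in.

```bash
python3 -c "
from bench import r
print(r.hand_in())"
```

```text
the job is handed in; nothing more can be done
None
```

The job is done and handed in at about 28 s: all five blocks are in the box, the empty tray is flat back on its mat, the lid is shut, and the clamp is fully down on it.

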